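# Lay out the gearbox gears in order of size

### The job

Lay the four loose steel gears out for assembly on the row of round pads: one gear centred on each pad, lying flat with its boss up, in order of size, with the smallest gear on the pad next to the upright steel angle plate and the largest on the pad farthest from it. Leave the hammer where it lies.

Things in the scene. Friction and masses are not known exactly. Their poses are not given: they have to be found in the camera images.
- gear42_mid (a point): Loose bare-steel spur gear, 42 mm across its 12 teeth, lying on the bench with its boss up: toothed disc 14 mm thick, and on it a round central boss 26 mm in diameter and 36 mm tall (50 mm in all; the boss and the heights are the same on all four gears). About 0.28 kg. The point is on the gear's axis, half-way up, 25 mm above its underside and 25 mm below the boss's top; z points up along the axis.
- gear57_mid (a point): Loose bare-steel spur gear, 57 mm across its 17 teeth, lying on the bench with its boss up: toothed disc 14 mm thick, and on it a round central boss 26 mm in diameter and 36 mm tall (50 mm in all; the boss and the heights are the same on all four gears). About 0.40 kg. The point is on the gear's axis, half-way up, 25 mm above its underside and 25 mm below the boss's top; z points up along the axis.
- gear72_mid (a point): Loose bare-steel spur gear, 72 mm across its 22 teeth, lying on the bench with its boss up: toothed disc 14 mm thick, and on it a round central boss 26 mm in diameter and 36 mm tall (50 mm in all; the boss and the heights are the same on all four gears). About 0.55 kg. The point is on the gear's axis, half-way up, 25 mm above its underside and 25 mm below the boss's top; z points up along the axis.
- gear87_mid (a point): Loose bare-steel spur gear, 87 mm across its 27 teeth, lying on the bench with its boss up: toothed disc 14 mm thick, and on it a round central boss 26 mm in diameter and 36 mm tall (50 mm in all; the boss and the heights are the same on all four gears). About 0.74 kg. The point is on the gear's axis, half-way up, 25 mm above its underside and 25 mm below the boss's top; z points up along the axis.
- pada_top (a point): One of four identical round black pads, 84 mm across and 3 mm thick, fixed in one straight row, 98 mm centre to centre, on a fixed plywood board 520 x 90 x 15 mm (letters do not tell their place in the row). The point is the centre of the pad's top face, 18 mm above the bench; x lies across the row, y along the row.
- padb_top (a point): One of four identical round black pads, 84 mm across and 3 mm thick, fixed in one straight row, 98 mm centre to centre, on a fixed plywood board 520 x 90 x 15 mm (letters do not tell their place in the row). The point is the centre of the pad's top face, 18 mm above the bench; x lies across the row, y along the row.
- padc_top (a point): One of four identical round black pads, 84 mm across and 3 mm thick, fixed in one straight row, 98 mm centre to centre, on a fixed plywood board 520 x 90 x 15 mm (letters do not tell their place in the row). The point is the centre of the pad's top face, 18 mm above the bench; x lies across the row, y along the row.
- padd_top (a point): One of four identical round black pads, 84 mm across and 3 mm thick, fixed in one straight row, 98 mm centre to centre, on a fixed plywood board 520 x 90 x 15 mm (letters do not tell their place in the row). The point is the centre of the pad's top face, 18 mm above the bench; x lies across the row, y along the row.
- angle_plate: Fixed upright steel angle plate at one end of the board, in line with the row, its centre 85 mm beyond the centre of the nearest pad: wall 70 mm wide across the row, 10 mm thick and 55 mm tall, on a foot 36 mm long. The board's other end has only a low dark wooden strip, 12 mm tall. Origin: centre of the plate's underside, on the board's top, 15 mm above the bench; y lies along the row (either way).
- hammer_mid (a point): Loose hammer lying on the bench to the robot's right, about 0.27 m long; not part of the job, to be left alone. The point is in the handle's line, near the hammer's middle; x points along the handle to the head.
There are look-alikes about, which are no part of the job. Leave any turquoise or yellow look-alike of the part that bears gear42_mid alone.

How it is judged (in metres and radians):
At the end, for the whole second after the job is handed in: Each gear lies flat (within 0.1 rad), boss up and at rest on a pad, its axis within 14 mm of the pad's centre; counted from the angle plate the gears are 42, 57, 72 and 87 mm across (((horizontal distance between gear42_mid and pada_top below 0.014 m and z of gear42_mid in the frame of pada_top between 0.021 and 0.029 m) or (horizontal distance between gear42_mid and padb_top below 0.014 m and z of gear42_mid in the frame of padb_top between 0.021 and 0.029 m) or (horizontal distance between gear42_mid and padc_top below 0.014 m and z of gear42_mid in the frame of padc_top between 0.021 and 0.029 m) or (horizontal distance between gear42_mid and padd_top below 0.014 m and z of gear42_mid in the frame of padd_top between 0.021 and 0.029 m)) and horizontal distance between gear42_mid and angle_plate between 0.05 and 0.134 m and angle between each of gear42_mid, gear57_mid, gear72_mid, gear87_mid's own z axis and vertical below 0.1 rad and linear speed of each of gear42, gear57, gear72, gear87 below 0.02 m/s and angular speed of each of gear42, gear57, gear72, gear87 below 0.2 rad/s and ((horizontal distance between gear57_mid and pada_top below 0.014 m and z of gear57_mid in the frame of pada_top between 0.021 and 0.029 m) or (horizontal distance between gear57_mid and padb_top below 0.014 m and z of gear57_mid in the frame of padb_top between 0.021 and 0.029 m) or (horizontal distance between gear57_mid and padc_top below 0.014 m and z of gear57_mid in the frame of padc_top between 0.021 and 0.029 m) or (horizontal distance between gear57_mid and padd_top below 0.014 m and z of gear57_mid in the frame of padd_top between 0.021 and 0.029 m)) and horizontal distance between gear57_mid and angle_plate between 0.134 and 0.232 m and ((horizontal distance between gear72_mid and pada_top below 0.014 m and z of gear72_mid in the frame of pada_top between 0.021 and 0.029 m) or (horizontal distance between gear72_mid and padb_top below 0.014 m and z of gear72_mid in the frame of padb_top between 0.021 and 0.029 m) or (horizontal distance between gear72_mid and padc_top below 0.014 m and z of gear72_mid in the frame of padc_top between 0.021 and 0.029 m) or (horizontal distance between gear72_mid and padd_top below 0.014 m and z of gear72_mid in the frame of padd_top between 0.021 and 0.029 m)) and horizontal distance between gear72_mid and angle_plate between 0.232 and 0.33 m and ((horizontal distance between gear87_mid and pada_top below 0.014 m and z of gear87_mid in the frame of pada_top between 0.021 and 0.029 m) or (horizontal distance between gear87_mid and padb_top below 0.014 m and z of gear87_mid in the frame of padb_top between 0.021 and 0.029 m) or (horizontal distance between gear87_mid and padc_top below 0.014 m and z of gear87_mid in the frame of padc_top between 0.021 and 0.029 m) or (horizontal distance between gear87_mid and padd_top below 0.014 m and z of gear87_mid in the frame of padd_top between 0.021 and 0.029 m)) and horizontal distance between gear87_mid and angle_plate between 0.33 and 0.45 m); the robot touches nothing.
It fails at once if the hammer is moved by more than 30 mm (distance of hammer_mid from where it was at the start of the episode above 0.03 m).
It also fails if it takes over 93 s, if anything falls off the work surface, if the arm or the gripper's body presses on something with over 40 N, if the wrist force passes 120 N, or if a joint passes its speed limit or range.

### The arm

A 6-joint arm with a two-finger parallel gripper is mounted at the origin on the work surface. World frame = base frame: x ahead of the robot, y to its left, z up, the work surface at z = 0. Lengths are in mm, angles in rad, forces in N, time in s.
With the tool pointing down it reaches from about 375 to 900 mm from the base axis. Payload 3.1 kg.
Tool frame: the origin (TCP) lies on the centre line of the jaws, within the pads' length; the fingertips stand 17 mm ahead of it and the grasp point (between the pads) lies 2 mm behind it; z points along the fingers, y is the direction in which the jaws open and shut (so a half turn about z gives the same grasp; the last joint's range is limited). The gripper opens to 87 mm and grips with 3 to 60 N. Pads are 19 mm wide; open, the fingers measure 117 mm over their backs; the gripper's body (75 mm by 190 mm) begins 51 mm behind the grasp point.
Start: joints at [-1.278, 0.527, 1.433, -0, 1.181, -0.178], TCP at [283.517, -556.969, 239.548] pointing down, gripper open.
Joint ranges: [-3.08, 3.08], [-0.75, 2.2], [0.22, 2.44], [-1.43, 4.57], [0, 2.65], [-2.85, 2.85]. Speed limits (rad/s): [2.79, 2.79, 3.14, 3.14, 3.14, 3.14].

### API

Orientations are given as a unit quaternion [x, y, z, w].
In Python, from station import state, get_image, job_done gives the robot as it stands.
- The arm moves only by the tool move_arm, never from a script. Its argument "deltas" is a list of rows, each a list of 5 numbers: the shift along the world's x, y, z in mm, then the turn about the world's z in degrees, then the finger opening in mm, from 0 to 87. In form: [[x, y, z, turn, hand], ...]. A call has 1 to 20 rows; each row shifts and turns the commanded pose from where the row before left it; what a row does not reach is not made up. A row lasts 1/10 s, in which the tool goes at most 50 mm and 8.59 degrees, less where a joint would pass 70% of its speed; a pose out of reach is approached as far as the arm can. A call with a gripper value outside its range is refused whole. The fingers move at their own pace and stop on an object; "grip_force" is the grip in N (left out, the last holds). Time passes only in rows, so rows that do not move let the fingers close. It gives the time, the measured TCP pose, the force and the opening at its end, in the units of the state.
- state(): the state, without advancing time (a new reading comes with each control period).
- get_image(name): name is "scene" or "top" or "wrist"; returns a dict with "pixels" (480x640x3 uint8, red, green, blue), "depth" (480x640 float32, mm along the optical axis (not along the pixel's ray), 0 where there is no reading), "K" (3x3 intrinsics, pixels), "k1" (the pictures are not rectified: a ray, as slopes to the right and down, at radius r is drawn at 1 + k1 r^2 times it, then the intrinsics apply), "rvec" (rotation vector, rad) and "tvec" (3), from world to camera coordinates, as OpenCV has them. Camera axes: x right, y down, z forward; pixel columns grow to the right and rows downward; lengths in mm; the calibration is good to about 2 mm. A picture is of the moment at which its call begins.
- job_done(): hands the job in, once; it reports no verdict.
The state is a dict: "t": time; "joint_pos": joint angles; "dq": joint speeds; "joint_torque": joint torques, N m; "ee_pos": TCP position; "ee_rot": TCP orientation; "ft_force": force on the tool from outside, world axes, zero at the start; "torque": the same for the moment, N m; "finger_gap": finger opening in mm.
Only numpy, scipy, OpenCV 4.12 (cv2) and the standard library are available. Lean on these libraries where they do the work, as an engineer would, in place of code of your own. Each camera call takes 0.05 s, during which the arm holds its last target.

## Working session

There is one attempt and no reset: what is moved stays moved. The work goes in short steps, Python scripts to look and compute and a tool call to move; the robot and the scene stay as the last step left them, time stands still between calls to the robot, and variables do not carry over. Pictures are saved under pics/ and viewed, and the job is handed in when it is done.

Besides the shell and the picture viewer there is one more tool, called after "Call:" as name(argument=value, ...), one argument or row to a line, values as JSON. move_arm: Moves the arm, as the interface text tells. Its arguments: {"type":"object","properties":{"deltas":{"type":"array","items":{"type":"array","items":{"type":"number"}}},"grip_force":{"type":"number"}},"required":["deltas"]}

```bash
ls; mkdir -p pics; python3 - <<'E'
from station import state,get_image
import cv2,numpy as np,pickle
print(state())
for n in ["scene","top","wrist"]:
    d=get_image(n); cv2.imwrite(f"pics/{n}0.png",d["pixels"][:,:,::-1]); pickle.dump(d,open(f"{n}0.pkl","wb"))
    R=cv2.Rodrigues(d["rvec"])[0]; print(n,d["K"].tolist(),d["k1"],(-R.T@np.ravel(d["tvec"])).round(),R[2].round(2))
E
```

```text
pics
{'t': 0.0, 'joint_pos': array([-1.27851916e+00,  5.28456280e-01,  1.43387989e+00, -1.93429891e-05,
        1.18137666e+00, -1.78453467e-01]), 'dq': array([ 0.00087642, -0.00092903,  0.00076921,  0.00050365, -0.00029906,
       -0.00112788]), 'joint_torque': array([ 6.71198140e-04, -4.40038955e+01, -1.76594049e+01,  6.31857547e-02,
        5.81008068e-02, -1.64545013e-04]), 'ee_pos': array([ 283.3092503 , -556.3368892 ,  238.58478728]), 'ee_rot': array([ 9.72427810e-01,  2.33201697e-01, -6.92278012e-05, -1.05785920e-03]), 'ft_force': array([ 0.01498389,  0.06936645, -0.74430095]), 'torque': array([-0.00156203, -0.01180828,  0.00095187]), 'finger_gap': 87.08978930298485}
scene [[522.4196948302753, 0.0, 317.5208571925466], [0.0, 522.4196948302753, 236.9371686273403], [0.0, 0.0, 1.0]] -0.11811268137153193 [1009. -475.  882.] [-0.46  0.34 -0.82]
top [[562.6441273864701, 0.0, 322.6894010210344], [0.0, 562.6441273864701, 237.12426733625276], [0.0, 0.0, 1.0]] -0.15740628139325663 [ 398.  -99. 1027.] [ 0.13  0.01 -0.99]
wrist [[359.65929201868005, 0.0, 319.7519016496852], [0.0, 359.65929201868005, 238.8258920527007], [0.0, 0.0, 1.0]] -0.0530689245055752 [ 346. -525.  384.] [-0.23 -0.11 -0.97]
```

View pics/top0.png

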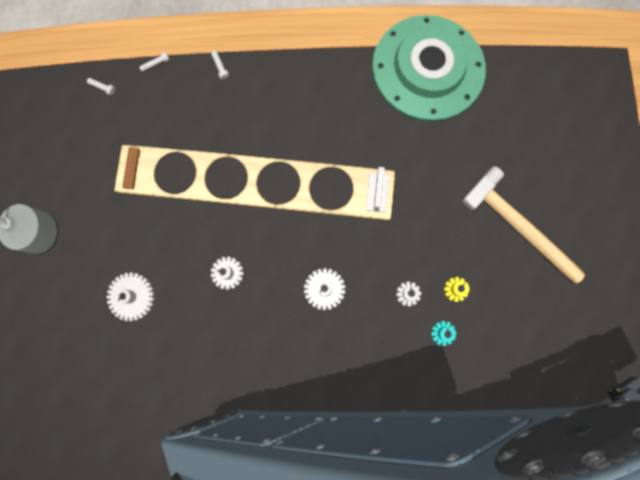

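View pics/scene0.png

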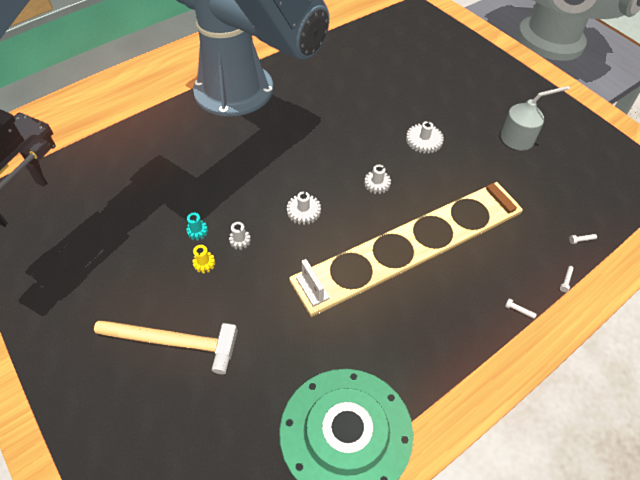

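View pics/wrist0.png

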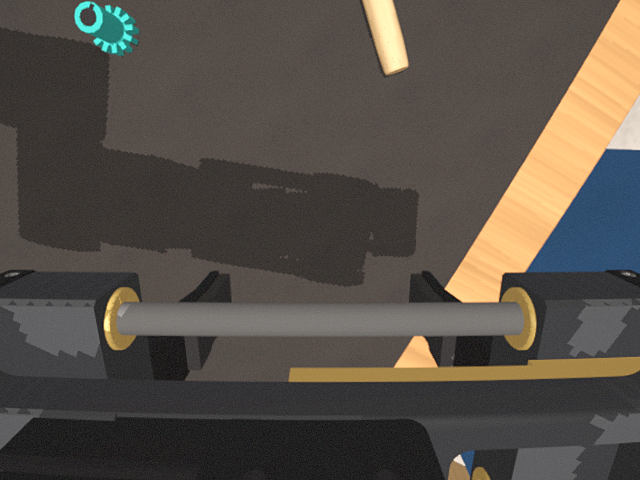

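The top view shows the bare-steel gears at (130,297), (227,273), (325,289) and (409,293). The coloured look-alikes are at (457,289) in yellow and (444,333) in turquoise. The pads run from (175,172) to (331,188), and the angle plate is at (378,190). The gear meant by gear42 is the uncoloured one at (409,293), which is (239,235) in the scene view. I'll confirm it in enlarged crops.

```bash
python3 - <<'E'
import cv2,numpy as np,pickle
t=pickle.load(open("top0.pkl","rb"));s=pickle.load(open("scene0.pkl","rb"))
def crops(d,c,h):
    return np.hstack([cv2.resize(d["pixels"][y-h:y+h,x-h:x+h,::-1],(200,200),interpolation=cv2.INTER_CUBIC) for x,y in c])
a=crops(t,[(130,297),(227,273),(325,289),(409,293)],28)
b=crops(s,[(425,136),(377,180),(304,206),(239,235)],24)
cv2.imwrite("pics/crop1.png",np.vstack([a,b]))
E
```

```text
(no output)
```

View pics/crop1.png

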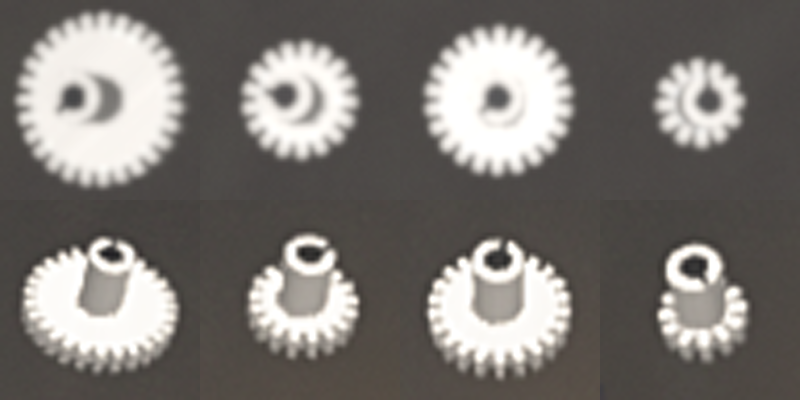

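The crops confirm the four plain steel gears, and the plain one on the right (12 teeth) is gear42. Next I measure: boss holes triangulated across the two views, disc outlines and pads cast onto planes.

```bash
cat > h.py <<'E'
import cv2,numpy as np
def und(d,p):
    return cv2.undistortPoints(np.float64(p).reshape(-1,1,2),np.array(d["K"]),np.array([d["k1"],0,0,0,0.])).reshape(-1,2)
def cam(d):
    R=cv2.Rodrigues(np.float64(d["rvec"]))[0]; t=np.ravel(d["tvec"]).astype(float); return R,t,-R.T@t
def plane(d,p,z):
    R,t,c=cam(d); u=und(d,p); r=np.c_[u,np.ones(len(u))]@R; return c+r*((z-c[2])/r[:,2:])
def proj(d,P):
    return cv2.projectPoints(np.float64(P).reshape(-1,1,3),np.float64(d["rvec"]),np.float64(d["tvec"]),np.array(d["K"]),np.array([d["k1"],0,0,0,0.]))[0].reshape(-1,2)
def tri(d1,p1,d2,p2):
    P=[np.c_[cam(d)[0],cam(d)[1]] for d in(d1,d2)]
    X=cv2.triangulatePoints(P[0],P[1],und(d1,p1).T,und(d2,p2).T); return (X[:3]/X[3]).T
def circ(pts):
    A=np.c_[2*pts,np.ones(len(pts))];s=np.linalg.lstsq(A,(pts**2).sum(1),rcond=None)[0]; return s[:2],np.sqrt(s[2]+s[0]**2+s[1]**2)
E
python3 - <<'E'
from h import *; import pickle
t=pickle.load(open("top0.pkl","rb"));s=pickle.load(open("scene0.pkl","rb"))
f=8
def hole(d,c,h):
    x,y=c; g=cv2.cvtColor(d["pixels"],cv2.COLOR_RGB2GRAY)
    g=cv2.resize(g[y-h:y+h+1,x-h:x+h+1],None,fx=f,fy=f,interpolation=cv2.INTER_CUBIC)
    m=(g<135).astype(np.uint8); n,l,st,ce=cv2.connectedComponentsWithStats(m)
    k=min(range(1,n),key=lambda i:np.hypot(*(ce[i]-f*h)) )
    return (ce[k]+.5)/f-.5+[x-h,y-h],st[k,4]/f/f
for nm,T,S in [("87",(120,296),(426,127)),("57",(223,271.5),(378,170.5)),("72",(324,288),(304,197)),("42",(411,293),(237.5,227))]:
    a=hole(t,np.int32(np.round(T)),5);b=hole(s,np.int32(np.round(S)),5)
    X=tri(t,[a[0]],s,[b[0]])[0]
    # disc outline
    g=cv2.cvtColor(t["pixels"],cv2.COLOR_RGB2GRAY); m=(g>135).astype(np.uint8)
    cs=cv2.findContours(m,cv2.RETR_EXTERNAL,cv2.CHAIN_APPROX_NONE)[0]
    c=[c for c in cs if cv2.pointPolygonTest(c,(float(T[0]+3),float(T[1])),True)>-4 and cv2.contourArea(c)>100][0]
    w=plane(t,c.reshape(-1,2),14); cc,r=cv2.minEnclosingCircle(np.float32(w[:,:2]))
    hl=cv2.convexHull(np.float32(w[:,:2])).reshape(-1,2); c2,r2=circ(hl)
    print(nm,a,b,"tri",X.round(1),"plane50",plane(t,[a[0]],50)[0].round(1),plane(s,[b[0]],50)[0].round(1),"disc",np.round(cc,1),round(r,1),c2.round(1),r2.round(1))
# pads
for d,cl in((t,[(175,172),(226,178),(278,183),(331,188)]),(s,[(470,214),(433,232),(394,251),(352,271)])):
    g=cv2.cvtColor(d["pixels"],cv2.COLOR_RGB2GRAY); m=(g<110).astype(np.uint8)
    n,l=cv2.connectedComponents(m)
    for x,y in cl:
        k=(l==l[y,x]).astype(np.uint8); c=max(cv2.findContours(k,0,1)[0],key=cv2.contourArea)
        w=plane(d,c.reshape(-1,2),18)[:,:2]; q,r=circ(w); px,_=cv2.fitEllipse(c)[:2]
        print("pad",q.round(1),r.round(1),np.round(px,1))
E
```

```text
87 (array([121.89611575, 295.93059176]), np.float64(29.96875)) (array([427.28816794, 124.38847805]), np.float64(16.375)) tri [429.7 276.1  44.8] plane50 [430.  274.8  50. ] [433.  270.6  50. ] disc [429.8 274.3] 45.4 [430.3 274.6] 44.6
57 (array([222.10685926, 271.20105422]), np.float64(28.53125)) (array([379.21843615, 168.35034075]), np.float64(21.78125)) tri [469.9  93.2  44.6] plane50 [469.8  92.6  50. ] [473.2  89.   50. ] disc [470.2  91.7] 30.4 [470.   91.6] 29.9
72 (array([323.81694891, 287.93032434]), np.float64(27.21875)) (array([303.2163296 , 195.46439329]), np.float64(27.234375)) tri [435.9 -85.   45.7] plane50 [435.9 -84.9  50. ] [438.7 -87.3  50. ] disc [435.8 -84.9] 37.8 [435.8 -85.1] 37.4
42 (array([411.06374476, 292.64157495]), np.float64(29.8125)) (array([237.26772186, 226.73336039]), np.float64(28.875)) tri [ 423.1 -237.    44.2] plane50 [ 423.1 -235.9   50. ] [ 426.9 -238.9   50. ] disc [ 422.9 -236.2] 22.8 [ 422.7 -236.2] 22.4
pad [659.5 188.8] 38.2 [174.6 172.4]
pad [646.   91.6] 37.9 [225.8 177.4]
pad [632.8  -5.3] 38.2 [277.9 182.5]
pad [ 619.3 -102.3] 38.1 [330.8 188. ]
pad [663.2 183.8] 39.2 [469.7 213.8]
pad [650.4  87. ] 39.1 [432.6 231.7]
pad [355.9  -9.7] 636.0 [283.1 238.9]
pad [ 623.7 -106.3] 39.4 [350.9 270.5]
```

The top view puts the gears at 87 (430,274.5), 57 (470,92), 72 (436,-85) and 42 (423,-236). It puts the pads at (659.5,189), (646,91.6), (633,-5) and (619,-102). The scene view differs by about 4 mm, which is calibration, and the triangulated boss tops came out at 45 mm against the text's 50. I'll refine with the wrist camera above the first gear.

Call:
move_arm(
  deltas=[
    [12, 30, 0, 0, 60],
    [16, 40, 0, 0, 60],
    [16, 40, 0, 0, 60],
    [16, 40, 0, 0, 60],
    [16, 40, 0, 0, 60],
    [16, 40, 0, 0, 60],
    [16, 40, 0, 0, 60],
    [14, 30, 0, 0, 60],
    [8, 14, 0, 0, 60],
    [5, 5, 0, 0, 60],
    [0, 0, 0, 0, 60],
    [0, 0, 0, 0, 60],
    [0, 0, 0, 0, 60],
  ],
  grip_force=50,
)

```text
t: 1.45
ee_pos: [418.3, -239.0, 239.5]
ee_rot: [0.973, 0.233, -0.0, 0.0]
ft_force: [0.6, 0.1, -0.3]
finger_gap: 60.1
```

```bash
python3 - <<'E'
from station import state,get_image
import cv2,pickle
d=get_image("wrist");d["st"]=state();pickle.dump(d,open("w1.pkl","wb"));cv2.imwrite("pics/w1.png",d["pixels"][:,:,::-1]);print(d["st"]["ee_pos"],d["st"]["ft_force"])
E
```

```text
[ 418.20035034 -238.99597725  239.45768939] [1.05397301 0.23069294 0.27001142]
```

View pics/w1.png

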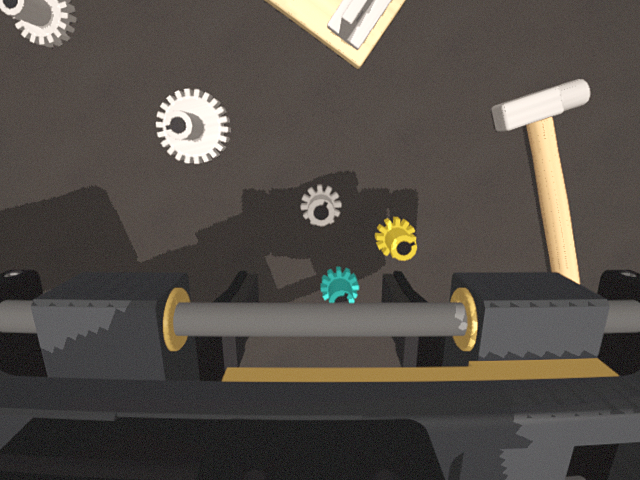

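The wrist view shows gear42 at (321,207), the yellow look-alike at (397,240), the turquoise one at (340,288) and gear72 at (192,125). I'll cast these and compare.

```bash
cat >> h.py <<'E'
def holep(d,c,h=7,f=8,th=110):
    x,y=np.int32(np.round(c)); g=cv2.cvtColor(d["pixels"],cv2.COLOR_RGB2GRAY)
    g=cv2.resize(g[y-h:y+h+1,x-h:x+h+1],None,fx=f,fy=f,interpolation=cv2.INTER_CUBIC)
    m=(g<th).astype(np.uint8); n,l,st,ce=cv2.connectedComponentsWithStats(m)
    k=min(range(1,n),key=lambda i:np.hypot(*(ce[i]-f*h)))
    return (ce[k]+.5)/f-.5+[x-h,y-h],st[k,4]/f/f
E
python3 - <<'E'
from h import *; import pickle
w=pickle.load(open("w1.pkl","rb"));t=pickle.load(open("top0.pkl","rb"));s=pickle.load(open("scene0.pkl","rb"))
print(proj(w,[[423,-236,50],[436,-85,50],w["st"]["ee_pos"]]), cam(w)[2])
for c,pt in [((320,211),(411.06,292.64)),((179,124),(323.82,287.93))]:
    a,ar=holep(w,c); print(a,ar,plane(w,[a],50)[0].round(1),"tri w/top",tri(w,[a],t,[pt])[0].round(1))
g=cv2.cvtColor(w["pixels"],cv2.COLOR_RGB2GRAY);x=cv2.resize(w["pixels"][90:250,140:360,::-1],(770,560),interpolation=2);cv2.imwrite("pics/w1c.png",x)
E
```

```text
[[319.13195521 213.74605318]
 [176.27376964 126.97494943]
 [319.60832885 307.29308947]] [ 480.6034829  -207.4457156   385.07973611]
[320.78054958 211.58818585] 174.28125 [ 425.6 -236.5   50. ] tri w/top [ 423.4 -237.6   37.1]
[177.8970545  124.49263342] 172.734375 [438.7 -85.5  50. ] tri w/top [437.1 -84.3  45.7]
```

View pics/w1c.png

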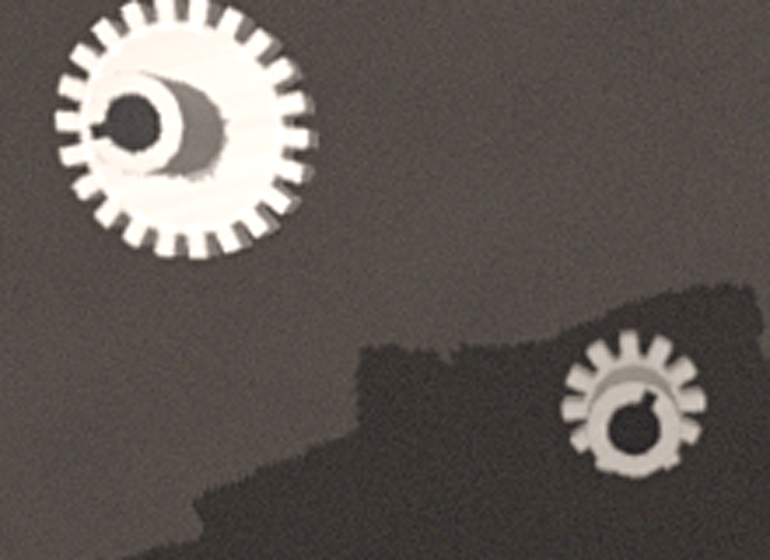

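Call:
move_arm(
  deltas=[
    [-20, -10, -20, 0, 60],
    [-20, -10, -20, 0, 60],
    [-20, -10, -20, 0, 60],
    [0, 0, 0, 0, 60],
    [0, 0, 0, 0, 60],
    [0, 0, 0, 0, 60],
  ],
)

```text
t: 2.1
ee_pos: [359.5, -268.8, 180.3]
ee_rot: [0.972, 0.233, 0.001, 0.001]
ft_force: [-0.6, -0.7, -0.5]
finger_gap: 59.4
```

```bash
python3 - <<'E'
from station import state,get_image
from h import *
import pickle
d=get_image("wrist");d["st"]=state();pickle.dump(d,open("w2.pkl","wb"));cv2.imwrite("pics/w2.png",d["pixels"][:,:,::-1]);print(d["st"]["ee_pos"])
w=pickle.load(open("w1.pkl","rb"))
p=proj(d,[[425,-236.5,48],[438,-85,48]]);print(p)
for c,q in zip([(320.78,211.59),(177.9,124.49)],p):
    a,ar=holep(d,q,9); print(a,ar,plane(d,[a],50).round(1),tri(w,[c],d,[a]).round(1))
E
```

```text
[ 359.58723894 -268.59475408  180.40321913]
[[320.50011505 139.65384823]
 [139.01019532  25.79836755]]
[320.71661325 139.58591765] 270.5625 [[ 425.1 -236.6   50. ]] [[ 425.1 -236.6   47.5]]
[138.43322688  25.29417829] 300.296875 [[438.  -85.6  50. ]] [[438.3 -84.7  48.1]]
```

View pics/w2.png

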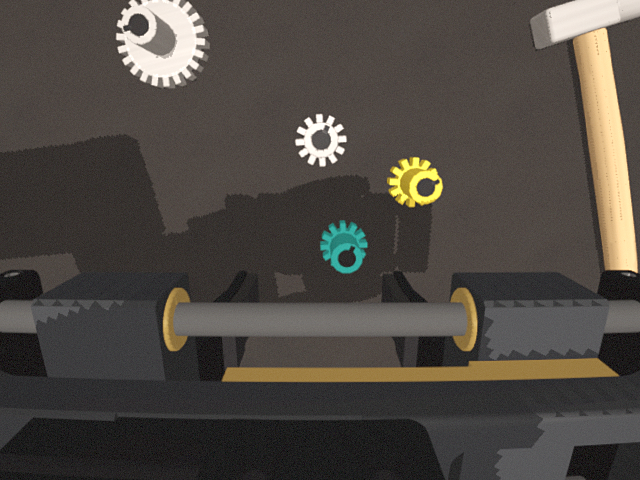

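Two wrist views put gear42 at (425,-236.6) with its top at 47.5, and gear72 at (438,-85) with its top at 48. That agrees with the text to about 2 mm. Moving in to grasp gear42.

Call:
move_arm(
  deltas=[
    [15, 8, 0, 0, 50],
    [25, 12, 0, 0, 50],
    [15, 8, -10, 0, 50],
    [10, 4, -20, 0, 50],
    [0, 0, -30, 0, 50],
    [0, 0, -30, 0, 50],
    [0, 0, -25, 0, 50],
    [0, 0, -17, 0, 50],
    [0, 0, -10, 0, 50],
    [0, 0, 0, 0, 50],
    [0, 0, 0, 0, 50],
  ],
)

```text
t: 3.25
ee_pos: [424.3, -236.2, 38.1]
ee_rot: [0.972, 0.234, 0.0, 0.001]
ft_force: [0.3, -0.6, -0.1]
finger_gap: 50.5
```

Call:
move_arm(
  deltas=[
    [0, 0, 0, 0, 10],
    [0, 0, 0, 0, 10],
    [0, 0, 0, 0, 10],
    [0, 0, 0, 0, 10],
    [0, 0, 0, 0, 10],
    [0, 0, 0, 0, 10],
  ],
)

```text
t: 3.85
ee_pos: [423.9, -236.4, 38.0]
ee_rot: [0.972, 0.233, 0.0, 0.001]
ft_force: [-1.0, -0.4, 4.6]
finger_gap: 24.9
```

```bash
python3 - <<'E'
from station import state,get_image
import cv2,pickle
d=get_image("wrist");cv2.imwrite("pics/w3.png",d["pixels"][:,:,::-1]);print(state()["ee_pos"],state()["finger_gap"],state()["ft_force"])
E
```

```text
[ 423.88463184 -236.45234107   37.99975831] 25.138989729398073 [-0.82313795 -1.55858493  5.62037538]
```

View pics/w3.png

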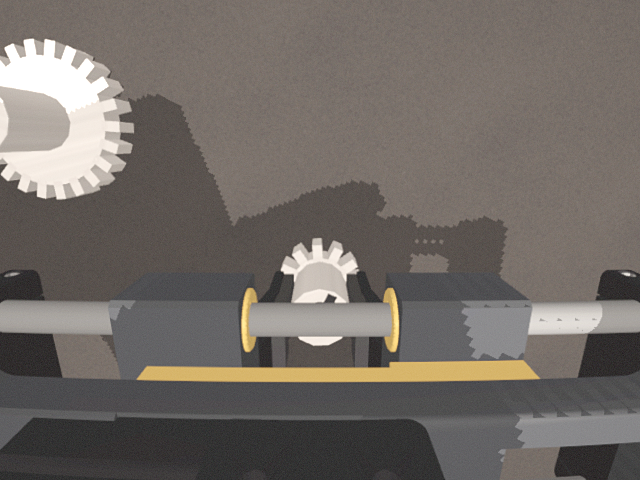

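gear42 is held at a gap of 25 mm. I'll lift it and look at the pads on the way.

Call:
move_arm(
  deltas=[
    [0, 0, 10, 0, 10],
    [0, 0, 20, 0, 10],
    [0, 0, 30, 0, 10],
    [0, 0, 40, 0, 10],
    [10, 10, 40, 0, 10],
    [20, 20, 30, 0, 10],
    [25, 30, 20, 0, 10],
    [25, 30, 10, 0, 10],
    [15, 20, 0, 0, 10],
    [5, 10, 0, 0, 10],
    [0, 0, 0, 0, 10],
    [0, 0, 0, 0, 10],
    [0, 0, 0, 0, 10],
  ],
)

```text
t: 5.2
ee_pos: [522.4, -116.8, 237.0]
ee_rot: [0.973, 0.233, -0.001, -0.0]
ft_force: [0.8, 1.3, -3.7]
finger_gap: 25.0
```

```bash
python3 - <<'E'
from station import state,get_image
import cv2,pickle
d=get_image("wrist");d["st"]=state();pickle.dump(d,open("w4.pkl","wb"));cv2.imwrite("pics/w4.png",d["pixels"][:,:,::-1]);print(d["st"]["ee_pos"],d["st"]["finger_gap"],d["st"]["ft_force"])
E
```

```text
[ 522.64056637 -116.92988066  237.14357805] 25.156737689126235 [-0.25903997  0.9855243  -2.3488879 ]
```

View pics/w4.png

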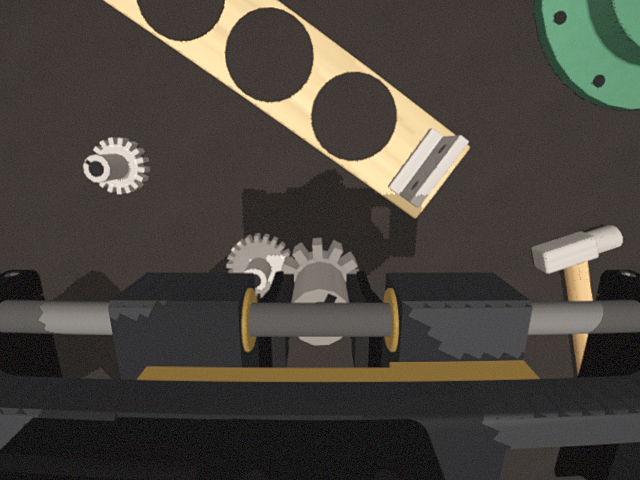

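The pads in view are at (354,116) next to the plate, (269,54), and one cut off at the top edge. gear57 is at (116,166). I'll move closer for a second view.

Call:
move_arm(
  deltas=[
    [10, 5, -10, 0, 10],
    [15, 5, -20, 0, 10],
    [10, 2, -15, 0, 10],
    [5, 0, -5, 0, 10],
    [0, 0, 0, 0, 10],
    [0, 0, 0, 0, 10],
    [0, 0, 0, 0, 10],
  ],
)

```text
t: 5.95
ee_pos: [563.5, -104.2, 188.2]
ee_rot: [0.972, 0.233, 0.0, 0.0]
ft_force: [0.4, 0.0, -3.4]
finger_gap: 24.3
```

```bash
cat >> h.py <<'E'
def padp(d,c,z=18,th=95):
    g=cv2.cvtColor(d["pixels"],cv2.COLOR_RGB2GRAY)
    n,l=cv2.connectedComponents((g<th).astype(np.uint8),connectivity=4)
    x,y=np.int32(np.round(c)); k=(l==l[y,x]).astype(np.uint8); q=max(cv2.findContours(k,0,1)[0],key=cv2.contourArea).reshape(-1,2)
    w=plane(d,q,z)[:,:2]; c0,r=circ(w); return c0,r,proj(d,[[*c0,z]])[0]
E
python3 - <<'E'
from station import state,get_image
from h import *
import pickle
d=get_image("wrist");d["st"]=state();pickle.dump(d,open("w5.pkl","wb"));cv2.imwrite("pics/w5.png",d["pixels"][:,:,::-1]);print(d["st"]["ee_pos"])
w=pickle.load(open("w4.pkl","rb"));t=pickle.load(open("top0.pkl","rb"))
for P in [(621,-102.5),(634.5,-5.3)]:
    A=padp(w,proj(w,[[*P,18]])[0]);B=padp(d,proj(d,[[*P,18]])[0]);C=padp(t,proj(t,[[*P,18]])[0])
    print(A,B,C[0],"tri",tri(w,[A[2]],d,[B[2]]).round(1),tri(d,[B[2]],t,[C[2]]).round(1))
E
```

```text
[ 563.51230146 -104.21337143  188.28183633]
(array([ 621.94391721, -102.77662487]), np.float64(40.510279864101435), array([353.5535028 , 116.83794074])) (array([ 621.86459362, -102.79557926]), np.float64(40.77695262693605), array([348.70881998, 164.48946094])) [ 619.32804718 -102.33268952] tri [[ 621.9 -102.7   18.7]] [[ 621.5 -103.     9.2]]
(array([635.23199312,  -5.97601178]), np.float64(40.69750805831839), array([268.86780822,  55.30303151])) (array([635.3397582 ,  -5.91396954]), np.float64(40.79555432588688), array([253.15306856,  96.41955399])) [632.72656902  -5.38097391] tri [[635.4  -5.7  16.9]] [[635.5  -4.    7.2]]
```

View pics/w5.png

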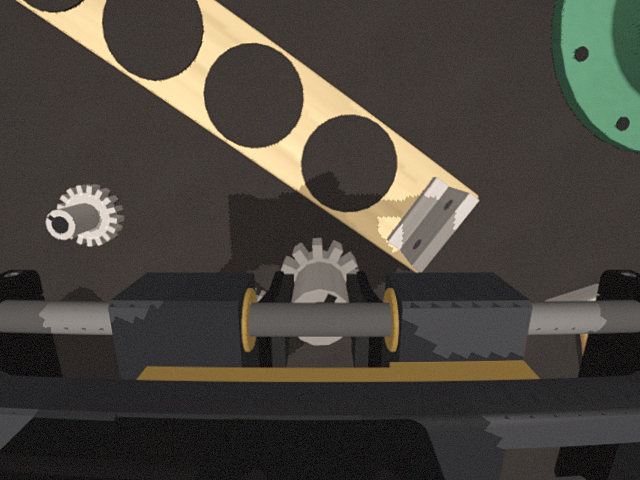

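By two wrist views the pads are at (622,-102.8) and (635.3,-6), z about 18. The third and fourth follow at (648.7,91) and (662,188). Now placing gear42.

Call:
move_arm(
  deltas=[
    [15, 0, 0, 0, 10],
    [20, 1, -5, 0, 10],
    [15, 0, -15, 0, 10],
    [8, 0, -25, 0, 10],
    [0, 0, -30, 0, 10],
    [0, 0, -25, 0, 10],
    [0, 0, -15, 0, 10],
    [0, 0, -8, 0, 10],
    [0, 0, -4, 0, 10],
    [0, 0, 0, 0, 10],
    [0, 0, 0, 0, 10],
  ],
)

```text
t: 7.1
ee_pos: [622.4, -103.3, 61.7]
ee_rot: [0.972, 0.233, 0.001, 0.001]
ft_force: [0.1, 1.0, -2.4]
finger_gap: 25.4
```

Call:
move_arm(
  deltas=[
    [0, 0, -2, 0, 10],
    [0, 0, -2, 0, 10],
    [0, 0, -1, 0, 10],
    [0, 0, 0, 0, 10],
    [0, 0, 0, 0, 10],
  ],
)

```text
t: 7.6
ee_pos: [621.7, -103.0, 56.1]
ee_rot: [0.972, 0.233, 0.0, 0.0]
ft_force: [-0.8, 0.1, 2.6]
finger_gap: 25.0
```

Contact: vertical force went from -2.4 to +2.6 N. Releasing and lifting.

Call:
move_arm(
  deltas=[
    [0, 0, 0, 0, 50],
    [0, 0, 0, 0, 50],
    [0, 0, 0, 0, 50],
    [0, 0, 0, 0, 50],
    [0, 0, 10, 0, 50],
    [0, 0, 20, 0, 50],
    [0, 0, 30, 0, 50],
    [-10, 10, 40, 0, 50],
    [-20, 25, 40, 0, 50],
    [-30, 35, 20, 0, 50],
    [-30, 40, 0, 0, 50],
    [-30, 30, 0, 0, 50],
    [-20, 10, 0, 0, 50],
    [0, 0, 0, 0, 50],
    [0, 0, 0, 0, 50],
    [0, 0, 0, 0, 50],
  ],
)

```text
t: 9.2
ee_pos: [484.0, 45.5, 215.1]
ee_rot: [0.973, 0.233, 0.001, 0.001]
ft_force: [0.6, 0.3, 1.2]
finger_gap: 49.6
```

```bash
cat > snap.py <<'E'
import sys,pickle,cv2
from station import state,get_image
n=sys.argv[1]; cam=sys.argv[2] if len(sys.argv)>2 else "wrist"
d=get_image(cam);d["st"]=state();pickle.dump(d,open(n+".pkl","wb"));cv2.imwrite(f"pics/{n}.png",d["pixels"][:,:,::-1]);print(d["st"]["ee_pos"],d["st"]["finger_gap"],d["st"]["t"])
E
python3 snap.py w6
```

```text
[483.87347606  45.38389759 214.85892556] 50.07584273064773 9.25
```

View pics/w6.png

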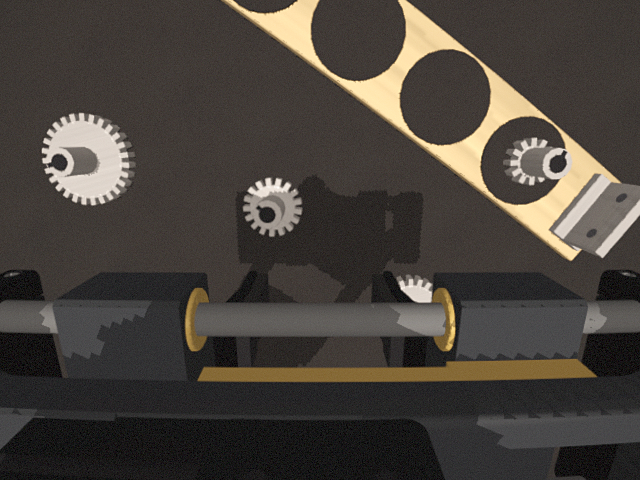

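gear42 stands on the pad next to the plate, boss hole at (556,163). gear57 is at (268,214) and gear87 at (60,162). Measuring these.

```bash
python3 - <<'E'
from h import *; import pickle
d=pickle.load(open("w6.pkl","rb"));w5=pickle.load(open("w5.pkl","rb"));w4=pickle.load(open("w4.pkl","rb"))
for n,c,z in [("42",(558,163),68),("57",(267,214),50),("87",(60,162),50)]:
    a,ar=holep(d,c,9); print(n,a,ar,plane(d,[a],z).round(1))
    if n=="57":
        for w,q in((w5,(60,224)),(w4,(96,167))):
            b,br=holep(w,q,9); print("  tri",b,br,plane(w,[b],50).round(1),tri(w,[b],d,[a]).round(1))
E
```

```text
42 [557.58097197 163.18201091] 245.515625 [[ 622.8 -103.    68. ]]
57 [266.19616965 213.98981859] 233.84375 [[472.2  92.   50. ]]
  tri [ 59.28019263 224.2094638 ] 224.890625 [[472.   92.2  50. ]] [[472.3  91.9  50.4]]
  tri [ 95.26396753 168.08670899] 187.65625 [[472.1  92.2  50. ]] [[472.3  91.9  50.6]]
87 [ 58.81860257 161.95953083] 209.3125 [[432.3 274.1  50. ]]
```

gear42 sits about 1 mm from its pad's centre. gear57 is at (472.2,92) with its top at 50.5. Grasping it.

Call:
move_arm(
  deltas=[
    [-4, 12, -10, 0, 50],
    [-5, 20, -25, 0, 50],
    [-3, 14, -35, 0, 50],
    [0, 0, -40, 0, 50],
    [0, 0, -30, 0, 50],
    [0, 0, -20, 0, 50],
    [0, 0, -12, 0, 50],
    [0, 0, -5, 0, 50],
    [0, 0, 0, 0, 50],
    [0, 0, 0, 0, 50],
  ],
)

```text
t: 10.25
ee_pos: [470.8, 92.3, 38.1]
ee_rot: [0.972, 0.233, 0.001, 0.0]
ft_force: [-0.1, 0.6, 0.7]
finger_gap: 49.9
```

Call:
move_arm(
  deltas=[
    [0, 0, 0, 0, 10],
    [0, 0, 0, 0, 10],
    [0, 0, 0, 0, 10],
    [0, 0, 0, 0, 10],
    [0, 0, 0, 0, 10],
    [0, 0, 10, 0, 10],
    [0, 0, 25, 0, 10],
    [0, 0, 35, 0, 10],
    [10, -5, 30, 0, 10],
    [25, -15, 10, 0, 10],
    [35, -20, 0, 0, 10],
    [35, -20, 0, 0, 10],
    [30, -20, 0, 0, 10],
    [20, -12, 0, 0, 10],
    [8, -6, 0, 0, 10],
    [1, 0, 0, 0, 10],
    [0, 0, 0, 0, 10],
    [0, 0, 0, 0, 10],
  ],
)

```text
t: 12.05
ee_pos: [632.0, -4.5, 147.0]
ee_rot: [0.972, 0.234, -0.002, -0.001]
ft_force: [0.1, 1.0, -4.5]
finger_gap: 24.8
```

Call:
move_arm(
  deltas=[
    [0, 0, -15, 0, 10],
    [0, 0, -25, 0, 10],
    [0, 0, -25, 0, 10],
    [0, 0, -13, 0, 10],
    [0, 0, -6, 0, 10],
    [0, 0, -2, 0, 10],
    [0, 0, 0, 0, 10],
    [0, 0, 0, 0, 10],
  ],
)

```text
t: 12.85
ee_pos: [635.0, -5.8, 62.6]
ee_rot: [0.972, 0.233, 0.001, 0.0]
ft_force: [0.6, -0.2, -3.8]
finger_gap: 24.9
```

Call:
move_arm(
  deltas=[
    [0, 0, -2, 0, 10],
    [0, 0, -2, 0, 10],
    [0, 0, -2, 0, 10],
    [0, 0, 0, 0, 10],
    [0, 0, 0, 0, 10],
  ],
)

```text
t: 13.35
ee_pos: [634.3, -5.8, 56.0]
ee_rot: [0.972, 0.233, 0.0, 0.0]
ft_force: [-1.6, 0.3, 0.0]
finger_gap: 24.7
```

Call:
move_arm(
  deltas=[
    [0, 0, 0, 0, 50],
    [0, 0, 0, 0, 50],
    [0, 0, 0, 0, 50],
    [0, 0, 0, 0, 50],
    [0, 0, 10, 0, 50],
    [0, 0, 20, 0, 50],
    [0, 0, 30, 0, 50],
    [-15, -5, 40, 0, 50],
    [-30, -12, 30, 0, 50],
    [-40, -16, 0, 0, 50],
    [-40, -16, 0, 0, 50],
    [-40, -16, 0, 0, 50],
    [-40, -16, 0, 0, 50],
    [-25, -14, 0, 0, 50],
    [-10, -4, 0, 0, 50],
    [0, 0, 0, 0, 50],
    [0, 0, 0, 0, 50],
    [0, 0, 0, 0, 50],
  ],
)

```text
t: 15.15
ee_pos: [395.8, -104.9, 185.7]
ee_rot: [0.972, 0.234, 0.001, 0.001]
ft_force: [-0.1, -0.8, -0.1]
finger_gap: 49.8
```

```bash
python3 snap.py w7
```

```text
[ 395.5715774  -104.71064661  185.58135672] 50.228461610811806 15.2
```

View pics/w7.png

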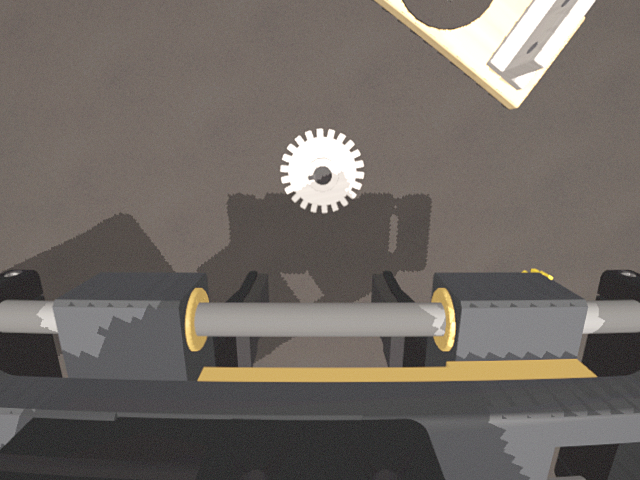

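gear72's hole is at (322,175).

```bash
python3 - <<'E'
from h import *; import pickle
d=pickle.load(open("w7.pkl","rb"));w=pickle.load(open("w2.pkl","rb"))
a,ar=holep(d,(322,175),10); print(a,ar,plane(d,[a],50).round(1),tri(w,[(138.43,25.29)],d,[a]).round(1))
E
```

```text
[324.22929093 178.93899113] 99.546875 [[436.3 -88.4  50. ]] [[437.2 -88.2  55.1]]
```

```bash
python3 - <<'E'
from h import *; import pickle
d=pickle.load(open("w7.pkl","rb"))
for th in (90,150,180,200): 
    a,ar=holep(d,(321,175),14,th=th); print(th,a,ar,plane(d,[a],50).round(1))
print(proj(d,[[438.3,-84.8,50]]))
cv2.imwrite("pics/w7c.png",cv2.resize(d["pixels"][120:220,270:370,::-1],(600,600),interpolation=2))
E
```

```text
90 [324.40045945 179.17980296] 82.46875 [[436.2 -88.6  50. ]]
150 [321.48604243 175.39291963] 270.140625 [[437.8 -85.2  50. ]]
180 [321.37476751 175.39879845] 289.828125 [[437.7 -85.2  50. ]]
200 [321.32953785 175.42761972] 303.4375 [[437.7 -85.2  50. ]]
[[321.28990518 174.5022225 ]]
```

View pics/w7c.png

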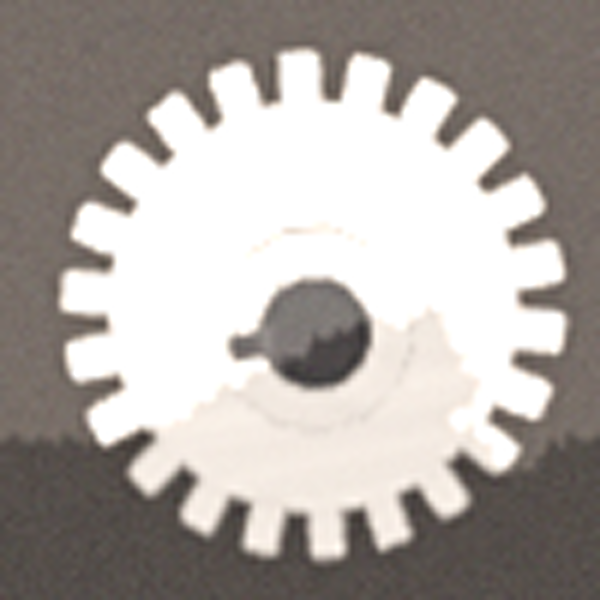

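A shadow had split the hole. With a higher threshold gear72 is at (437.9,-85.2), which agrees with before.

Call:
move_arm(
  deltas=[
    [10, 5, -10, 0, 50],
    [18, 8, -20, 0, 50],
    [10, 5, -30, 0, 50],
    [4, 1, -30, 0, 50],
    [0, 0, -25, 0, 50],
    [0, 0, -18, 0, 50],
    [0, 0, -10, 0, 50],
    [0, 0, -5, 0, 50],
    [0, 0, 0, 0, 50],
    [0, 0, 0, 0, 50],
  ],
)

```text
t: 16.2
ee_pos: [436.6, -85.8, 37.9]
ee_rot: [0.972, 0.233, 0.0, 0.0]
ft_force: [-0.3, 0.4, -1.2]
finger_gap: 49.9
```

Call:
move_arm(
  deltas=[
    [0, 0, 0, 0, 10],
    [0, 0, 0, 0, 10],
    [0, 0, 0, 0, 10],
    [0, 0, 0, 0, 10],
    [0, 0, 0, 0, 10],
    [0, 0, 10, 0, 10],
    [0, 0, 25, 0, 10],
    [0, 0, 35, 0, 10],
    [10, 10, 30, 0, 10],
    [25, 20, 12, 0, 10],
    [35, 30, 0, 0, 10],
    [38, 32, 0, 0, 10],
    [38, 32, 0, 0, 10],
    [35, 27, 0, 0, 10],
    [20, 17, 0, 0, 10],
    [10, 8, 0, 0, 10],
    [0, 0, 0, 0, 10],
    [0, 0, 0, 0, 10],
    [0, 0, 0, 0, 10],
    [0, 0, 0, 0, 10],
  ],
)

```text
t: 18.2
ee_pos: [645.9, 89.4, 149.3]
ee_rot: [0.973, 0.233, -0.001, -0.0]
ft_force: [-0.3, -0.6, -6.6]
finger_gap: 25.1
```

Call:
move_arm(
  deltas=[
    [1, 1, -15, 0, 10],
    [0, 0, -25, 0, 10],
    [0, 0, -25, 0, 10],
    [0, 0, -13, 0, 10],
    [0, 0, -7, 0, 10],
    [0, 0, -3, 0, 10],
    [0, 0, 0, 0, 10],
    [0, 0, 0, 0, 10],
  ],
)

```text
t: 19.0
ee_pos: [649.1, 91.2, 62.5]
ee_rot: [0.972, 0.233, 0.001, 0.0]
ft_force: [-0.7, 0.2, -5.7]
finger_gap: 24.7
```

Call:
move_arm(
  deltas=[
    [0, 0, -2, 0, 10],
    [0, 0, -2, 0, 10],
    [0, 0, -2, 0, 10],
    [0, 0, 0, 0, 10],
    [0, 0, 0, 0, 10],
  ],
)

```text
t: 19.5
ee_pos: [648.3, 91.3, 55.9]
ee_rot: [0.972, 0.233, 0.0, 0.0]
ft_force: [-0.5, -0.7, -2.4]
finger_gap: 24.8
```

Call:
move_arm(
  deltas=[
    [0, 0, -0.5, 0, 10],
    [0, 0, 0, 0, 10],
  ],
)

```text
t: 19.7
ee_pos: [648.3, 91.3, 55.9]
ee_rot: [0.972, 0.233, 0.0, 0.0]
ft_force: [-2.2, 0.5, 3.2]
finger_gap: 24.7
```

Seated. Release it and go to look at gear87.

Call:
move_arm(
  deltas=[
    [0, 0, 0, 0, 50],
    [0, 0, 0, 0, 50],
    [0, 0, 0, 0, 50],
    [0, 0, 0, 0, 50],
    [0, 0, 10, 0, 50],
    [0, 0, 20, 0, 50],
    [0, 0, 30, 0, 50],
    [-15, 8, 40, 0, 50],
    [-30, 18, 30, 0, 50],
    [-40, 26, 0, 0, 50],
    [-40, 28, 0, 0, 50],
    [-40, 28, 0, 0, 50],
    [-40, 26, 0, 0, 50],
    [-30, 18, 0, 0, 50],
    [-20, 8, 0, 0, 50],
    [-3, 3, 0, 0, 50],
    [0, 0, 0, 0, 50],
    [0, 0, 0, 0, 50],
    [0, 0, 0, 0, 50],
  ],
)

```text
t: 21.6
ee_pos: [391.9, 253.9, 185.1]
ee_rot: [0.973, 0.233, 0.001, 0.0]
ft_force: [-0.8, -0.4, -0.4]
finger_gap: 50.4
```

```bash
python3 snap.py w8; python3 - <<'E'
from h import *; import pickle
d=pickle.load(open("w8.pkl","rb"));w=pickle.load(open("w6.pkl","rb"))
for th in(110,150,180):
    a,ar=holep(d,proj(d,[[432.3,274.1,50]])[0],12,th=th); print(a,ar,plane(d,[a],50).round(1),tri(w,[(58.82,161.96)],d,[a]).round(1))
E
```

```text
[391.61835975 253.86573003 185.02839   ] 49.92768366979497 21.65
[321.93784341 178.10669643] 56.875 [[432.2 272.4  50. ]] [[432.7 272.6  52.1]]
[320.21421151 177.425071  ] 261.328125 [[432.1 273.8  50. ]] [[432.2 273.9  50.2]]
[320.1749565  177.43627231] 278.40625 [[432.1 273.8  50. ]] [[432.2 273.9  50.2]]
```

View pics/w8.png

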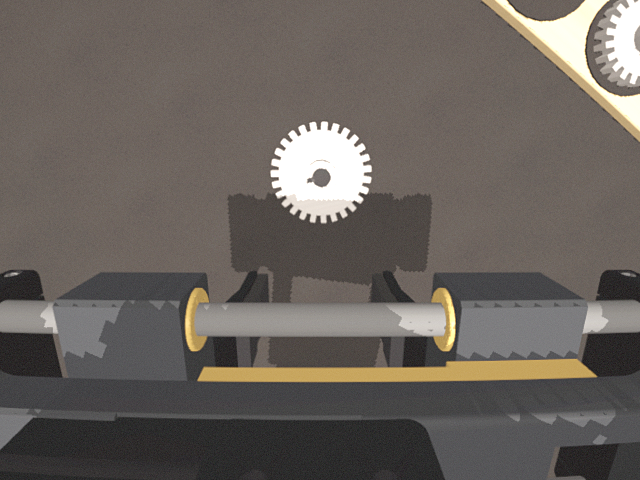

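gear87, with its hole at (320,177), is at (432.2,273.9) with its top at 50.2. Grasping it.

Call:
move_arm(
  deltas=[
    [10, 5, -10, 0, 50],
    [18, 8, -20, 0, 50],
    [10, 5, -30, 0, 50],
    [3, 2, -30, 0, 50],
    [0, 0, -25, 0, 50],
    [0, 0, -18, 0, 50],
    [0, 0, -10, 0, 50],
    [0, 0, -4, 0, 50],
    [0, 0, 0, 0, 50],
    [0, 0, 0, 0, 50],
  ],
)

```text
t: 22.65
ee_pos: [431.8, 274.5, 38.5]
ee_rot: [0.972, 0.233, 0.001, -0.0]
ft_force: [0.1, -0.4, -0.5]
finger_gap: 50.1
```

Call:
move_arm(
  deltas=[
    [0, 0, 0, 0, 10],
    [0, 0, 0, 0, 10],
    [0, 0, 0, 0, 10],
    [0, 0, 0, 0, 10],
    [0, 0, 0, 0, 10],
    [0, 0, 10, 0, 10],
    [0, 0, 25, 0, 10],
    [0, 0, 35, 0, 10],
    [10, -3, 30, 0, 10],
    [25, -8, 12, 0, 10],
    [38, -14, 0, 0, 10],
    [42, -16, 0, 0, 10],
    [42, -16, 0, 0, 10],
    [38, -14, 0, 0, 10],
    [24, -10, 0, 0, 10],
    [11, -5, 0, 0, 10],
    [0, 0, 0, 0, 10],
    [0, 0, 0, 0, 10],
    [0, 0, 0, 0, 10],
    [0, 0, 0, 0, 10],
  ],
  grip_force=55,
)

```text
t: 24.65
ee_pos: [659.4, 189.3, 149.9]
ee_rot: [0.972, 0.234, -0.001, -0.0]
ft_force: [0.3, -0.2, -7.5]
finger_gap: 24.8
```

Call:
move_arm(
  deltas=[
    [0, 0, -15, 0, 10],
    [0, 0, -25, 0, 10],
    [0, 0, -25, 0, 10],
    [0, 0, -13, 0, 10],
    [0, 0, -7, 0, 10],
    [0, 0, -3, 0, 10],
    [0, 0, 0, 0, 10],
    [0, 0, 0, 0, 10],
  ],
)

```text
t: 25.45
ee_pos: [662.2, 188.4, 63.2]
ee_rot: [0.972, 0.233, 0.001, 0.0]
ft_force: [0.7, -0.1, -6.8]
finger_gap: 24.5
```

Call:
move_arm(
  deltas=[
    [0, 0, -2, 0, 10],
    [0, 0, -2, 0, 10],
    [0, 0, -2, 0, 10],
    [0, 0, 0, 0, 10],
    [0, 0, 0, 0, 10],
  ],
)

```text
t: 25.95
ee_pos: [661.3, 188.3, 56.5]
ee_rot: [0.972, 0.233, 0.0, 0.0]
ft_force: [-0.8, -0.4, -3.3]
finger_gap: 24.7
```

Call:
move_arm(
  deltas=[
    [0, 0, -0.5, 0, 10],
    [0, 0, 0, 0, 10],
    [0, 0, 0, 0, 10],
  ],
)

```text
t: 26.25
ee_pos: [661.4, 188.3, 56.5]
ee_rot: [0.972, 0.233, 0.0, 0.0]
ft_force: [-2.8, 0.1, 2.9]
finger_gap: 24.9
```

Seated. Release and retreat to a point where the wrist camera sees the row.

Call:
move_arm(
  deltas=[
    [0, 0, 0, 0, 50],
    [0, 0, 0, 0, 50],
    [0, 0, 0, 0, 50],
    [0, 0, 0, 0, 50],
    [0, 0, 10, 0, 50],
    [0, 0, 20, 0, 50],
    [0, 0, 35, 0, 50],
    [0, 0, 45, 0, 50],
    [-30, -15, 45, 0, 50],
    [-40, -25, 30, 0, 50],
    [-40, -35, 10, 0, 50],
    [-40, -30, 0, 0, 50],
    [-20, -30, 0, 0, 50],
    [-10, -25, 0, 0, 50],
    [0, 0, 0, 0, 50],
    [0, 0, 0, 0, 50],
    [0, 0, 0, 0, 50],
    [0, 0, 0, 0, 50],
  ],
)

```text
t: 28.05
ee_pos: [492.3, 35.9, 241.7]
ee_rot: [0.972, 0.234, 0.0, -0.0]
ft_force: [-0.6, -0.0, -0.5]
finger_gap: 50.1
```

```bash
python3 snap.py w9; python3 snap.py t9 top; python3 snap.py s9 scene
```

```text
[492.14382704  35.93455602 241.60422757] 49.56418357360378 28.1
[492.03051473  35.88856554 241.51242498] 49.70177896435114 28.15
[491.92859859  35.83049603 241.50144127] 49.84828984313114 28.2
```

View pics/w9.png

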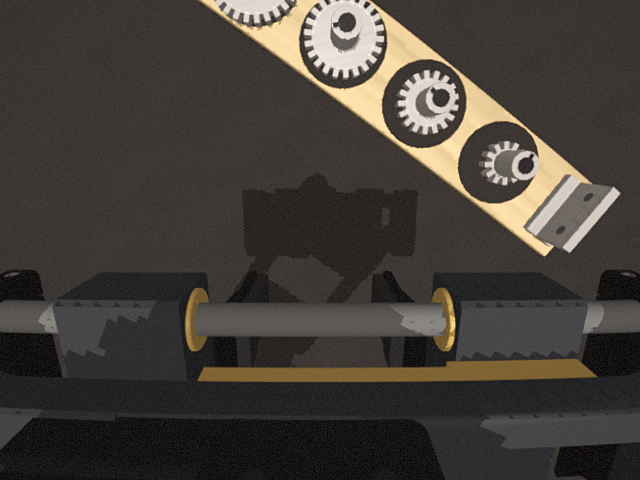

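View pics/s9.png

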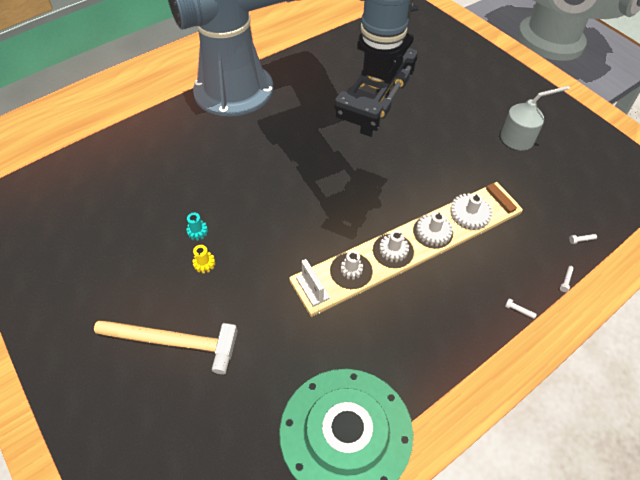

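View pics/t9.png

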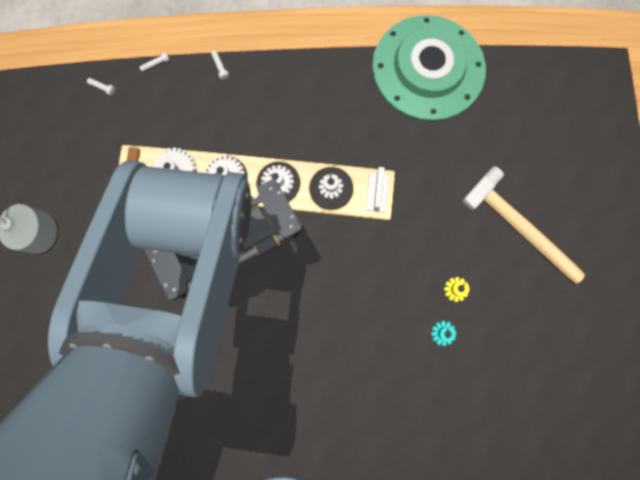

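All four gears stand upright in order: scene view (352,265), (396,246), (436,229), (472,208). The hammer and look-alikes are unmoved. Now the final centring figures.

```bash
python3 - <<'E'
from h import *; import pickle
d=pickle.load(open("w9.pkl","rb"));s=pickle.load(open("s9.pkl","rb"))
pads=[(621.9,-102.8),(635.3,-5.9),(648.7,91),(662.1,187.9)]
for n,P in zip((42,57,72,87),pads):
    q=np.array([*P,68.])
    for nm,c in(("w",d),("s",s)):
        p=proj(c,[q])[0]
        if nm=="s": p=p+[0.5,1.5]*0+ (proj(s,[[P[0]+3.5,P[1]-4,68]])[0]-p)*-1*0
        if not (12<p[0]<628 and 12<p[1]<468): continue
        for th in (120,150):
            try:
                a,ar=holep(c,p,9 if nm=="w" else 6,th=th); print(n,nm,th,a.round(1),ar,(plane(c,[a],68)[0]-q).round(1)[:2])
            except Exception as e: print(n,nm,e)
E
```

```text
42 w 120 [525.6 165. ] 212.375 [ 0.9 -0. ]
42 w 150 [525.5 165. ] 228.96875 [ 0.8 -0. ]Traceback (most recent call last):
  File "<stdin>", line 8, in <module>
ValueError: operands could not be broadcast together with shapes (2,) (0,)
```

```bash
python3 - <<'E'
from h import *; import pickle
d=pickle.load(open("w9.pkl","rb"));s=pickle.load(open("s9.pkl","rb"))
pads=[(621.9,-102.8),(635.3,-5.9),(648.7,91),(662.1,187.9)]
for n,P in zip((42,57,72,87),pads):
    q=np.array([*P,68.])
    for nm,c in(("w",d),("s",s)):
        p=proj(c,[q])[0]
        if not (12<p[0]<628 and 12<p[1]<468): continue
        a,ar=holep(c,p,9 if nm=="w" else 6,th=140); print(n,nm,a.round(1),ar,(plane(c,[a],68)[0]-q).round(1)[:2])
E
```

```text
42 w [525.5 165. ] 223.8125 [ 0.8 -0. ]
42 s [353.  255.8] 35.40625 [ 2.1 -2.3]
57 w [440.2  97. ] 265.921875 [0.2 0.9]
57 s [396.7 235. ] 29.5625 [ 1.  -1.8]
72 w [346.5  22.6] 259.96875 [1.1 1. ]
72 s [438.3 216. ] 25.96875 [ 1.8 -1.2]
87 s [476.1 197.8] 27.140625 [ 0.4 -1.8]
```

```bash
python3 -c "
from station import *
print(job_done())"
```

```text
the job is handed in; nothing more can be done
None
```

I placed all four gears boss up on the pads, 42, 57, 72 and 87 mm counting from the angle plate, and handed the job in at about 28 s. There was no verdict.

- **Centring:** the last wrist picture puts the 42, 57 and 72 mm gears within about 1.5 mm of their pad centres. The 87 mm gear's boss was out of that picture. The scene camera puts it about 2 mm off, measured against a pad position I extrapolated from the two pads nearest the plate.
- **Undisturbed items:** the hammer and the turquoise and yellow look-alikes look unmoved in the last pictures. The gripper was clear of everything.
- **Camera disagreement:** on the empty pads the scene camera read about 4 to 6 mm away from the top and wrist cameras. Triangulating with the top and scene cameras gave boss tops of 44 to 46 mm, against 47.5 to 50.6 mm from wrist pairs. I worked from the wrist figures.

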